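Snap the long spokeshave into its spring clips

TASK

Put the long spokeshave away in its holder: set its two handles over the two spring clips, roughly centred, and push it straight down until both clips have snapped over the handles and it sits fully home. Leave the short spokeshave lying where it is.

Things in the scene. Friction and masses are not known exactly. Their poses are not given: they have to be found in the camera images.
- long_shave_mid (a point): Centre of the long spokeshave: loose wooden tool, about 0.2 kg; a straight round bar 250 mm long, 24 mm thick (its handles) through a block 64 x 32 x 30 mm (length, width, height) with a steel plate on top. The point is on the bar's axis, mid-block, 15 mm above the flat underside. x along the bar, z up; same either way round. Grasp across the 32 mm width.
- short_shave_mid (a point): Centre of the short spokeshave: same form but 150 mm long, handles 16 mm thick, block 44 x 26 x 24 mm; the point is 12 mm above its underside. x along its handles. It stays where it lies.
- clip_seat (a point): Where the long spokeshave's centre lies when fully home, 50 mm above the bench, on the fixed holder: dark plank 200 x 85 x 14 mm (x, y, z), two posts at x = -75 and +75 mm, each with a saddle and a pair of sprung steel jaws 16 mm long in x. x runs along the seated handles, z up. Between the posts 134 mm is free for block and fingers; the plank's top is 36 mm below this point.
- clip_mouth (a point): Top centre of the jaws at x = +75 mm, 30 mm above the seat; the other pair is alike. Lips flare outwards: a handle up to 5 mm off sideways still goes in. Laid on, the spokeshave rests on the lips about 20 mm too high. A straight push down of about 15 N spreads both pairs; the lips then snap over the handles and hold them.
Things that resemble listed ones, but are neither listed nor needed, are in the scene too. Leave any blue or green look-alike of the part that bears clip_seat alone.

How it is judged:
At the end, for the whole second after the job is handed in: The long spokeshave lies still and let go in both clips: its centre within 18 mm of the seat point seen from above and within 6 mm of it in height, its handles along the holder within about 8 degrees; the short spokeshave is within 30 mm of where it began (horizontal distance between long_shave_mid and clip_seat below 0.018 m and z of long_shave_mid in the frame of clip_seat between -0.006 and 0.006 m and angle between the x axis of long_shave_mid and the x axis of clip_seat, either way round below 0.15 rad and linear speed of long_shave below 0.02 m/s and distance of short_shave_mid from where it was at the start of the episode below 0.03 m); the robot touches nothing.
It fails at once if the short spokeshave is moved more than 30 mm from where it lies (distance of short_shave_mid from where it was at the start of the episode above 0.03 m).
It also fails if it takes over 38 s, if anything falls off the work surface, if the arm or the gripper's body presses on something with over 40 N, if the wrist force passes 120 N, or if a joint passes its speed limit or range.

ROBOT

A 7-joint arm with a two-finger parallel gripper is mounted at the origin on the work surface. World frame = base frame: x ahead of the robot, y to its left, z up, the work surface at z = 0. Lengths are in m, angles in rad, forces in N, time in s.
With the tool pointing down it reaches from about 0.425 to 1.025 m from the base axis. Payload 9.4 kg.
Tool frame: the origin (TCP) lies at the very end of the fingers, on their centre line; the grasp point (between the pads) lies 19 mm behind it; z points along the fingers, y is the line along which they close (so a half turn about z gives the same grasp; the last joint's range is limited). The gripper opens to 85 mm and grips with 20 to 120 N. Pads are 22 mm wide; open, the fingers measure 114 mm over their backs; the gripper's body (76 mm by 85 mm) begins 54 mm behind the grasp point. The pads swing forward as they close: fully open they stand 13 mm farther back than shut.
Start: joints at [-1.243, 0.599, -0.003, 1.599, 0.002, 0.943, -0.08], TCP at [0.286, 0.666, 0.206] pointing down, gripper open.
Joint ranges: [-2.57, 2.57], [-0.35, 1.97], [-1.29, 1.29], [0.11, 2.56], [-1.05, 4.19], [0.11, 1.86], [-2.63, 2.63]. Speed limits (rad/s): [2.22, 2.22, 3.01, 3.01, 3.14, 3.14, 3.14].

INTERFACE

Orientations are given as a unit quaternion [x, y, z, w].
In Python, from cell import env gives the robot as it stands.
- The arm moves only by the tool carry_out, never from a script. Its argument "series" is a list of rows, each an object of numbers: "claw": the gripper's target within -1 to 1 (shut at 1, half-way at 0, fully open at -1); "dx", "dy", "dz": the shift along the world's x, y, z in cm; "twist": the turn about the world's z in rad. In form: [{"claw": .., "dx": .., "dy": .., "dz": .., "twist": ..}, ...]. A call has 1 to 10 rows; each row is the pose to reach, as a shift and turn from the pose commanded when the call began; what a row does not reach only later rows make up. A row lasts 1/10 s, in which the tool goes at most 50 mm and 8.59 degrees, less where a joint would pass 70% of its speed; a pose out of reach is approached as far as the arm can. A call with a gripper value outside its range is refused whole. The fingers move at their own pace and stop on an object; "grip_force" is the grip in N (left out, the last holds). Time passes only in rows, so rows that repeat a pose let the fingers close. It gives the time, the measured TCP pose, the force, the opening and the grip force at its end, in the units of the state.
- env.observe(): the state, without advancing time (a new reading comes with each control period).
- env.read_camera(name): name is "side" or "top" or "wrist"; returns a dict with "image" (420x560x3 uint8, red, green, blue), "vfov" (degrees; the focal length in pixels is half the picture's height over the tangent of half this angle, whatever the lens; pixels are square), "cx", "cy" (the principal point, pixels), "position" and "attitude" of the camera in the world. Camera axes: x right, y up, looking along -z (the intrinsics and any distortion apply to the point x, -y, -z); pixel columns grow to the right and rows downward; lengths in m; the calibration is good to about 2 mm. A picture is of the moment at which its call begins. There is no depth.
- env.close_job(): hands the job in; it is judged then, once.
The state is a dict: "t": time; "joint_pos": joint angles; "joint_vel": joint speeds; "tau": joint torques, N m; "tcp_pos": TCP position; "tool_rot": TCP orientation; "contact_force": force on the tool from outside, world axes, zero at the start; "moment": the same for the moment, N m; "gripper_width": opening from 0.0 (shut) to 1.0 (fully open); "gripper_force": force on a finger pad.
Only numpy, scipy, OpenCV 4.12 (cv2) and the standard library are available. Lean on these libraries where they do the work, as an engineer would, in place of code of your own. Each camera call takes 0.05 s, during which the arm holds its last target. There are 200 camera calls.

## Working session

There is one attempt and no reset: what is moved stays moved. The work goes in short steps, Python scripts to look and compute and a tool call to move; the robot and the scene stay as the last step left them, time stands still between calls to the robot, and variables do not carry over. Pictures are saved under pics/ and viewed, at most 10 in all, crops included, and the job is handed in when it is done.

Besides the shell and the picture viewer there is one more tool, called after ">>>" as name(argument=value, ...), one argument or row to a line, values as JSON. carry_out: Moves the arm, as the interface text tells. Its arguments: {"type":"object","properties":{"series":{"type":"array","items":{"type":"object","properties":{"claw":{"type":"number"},"dx":{"type":"number"},"dy":{"type":"number"},"dz":{"type":"number"},"twist":{"type":"number"}}}},"grip_force":{"type":"number"}},"required":["series"]}

```bash
ls; mkdir -p pics; cat > h.py <<'E'
import numpy as np, cv2
from scipy.spatial.transform import Rotation as R
from cell import env
def cam(n):
    c=env.read_camera(n); np.savez(f'pics/{n}.npz',**c); return c
def ray(c,u,v):
    f=c['image'].shape[0]/2/np.tan(np.radians(c['vfov'])/2)
    d=np.array([(u-c['cx'])/f,-(v-c['cy'])/f,-1.])
    return np.array(c['position']),R.from_quat(c['attitude']).apply(d)
def onplane(c,u,v,z):
    p,d=ray(c,u,v); return p+d*(z-p[2])/d[2]
def px(c,P):
    f=c['image'].shape[0]/2/np.tan(np.radians(c['vfov'])/2)
    q=R.from_quat(c['attitude']).inv().apply(np.array(P)-c['position'])
    return c['cx']+f*q[0]/-q[2], c['cy']+f*q[1]/q[2]
E
python3 - <<'E'
from h import *
for n in ['top','side']:
    c=cam(n); print({k:v for k,v in c.items() if k!='image'})
    cv2.imwrite(f'pics/{n}0.png',cv2.cvtColor(c['image'],cv2.COLOR_RGB2BGR))
print(env.observe())
E
```

```text
pics
{'vfov': 55.37348823514287, 'cx': 284.25319876176326, 'cy': 211.7589202243778, 'position': array([0.39449674, 0.05293127, 1.12146851]), 'attitude': array([ 0.01102167, -0.01348347, -0.7027128 ,  0.71126045])}
{'vfov': 50.21247713867644, 'cx': 268.2810705751036, 'cy': 205.90489638500816, 'position': array([ 0.2029033 , -0.72165236,  0.64344079]), 'attitude': array([ 0.45254729, -0.07224202, -0.15358601,  0.87543896])}
{'t': 0.1, 'joint_pos': array([-1.2427227 ,  0.60005548, -0.00253858,  1.600028  ,  0.00179182,
        0.94292473, -0.07980372]), 'joint_vel': array([ 8.95715731e-04, -6.27030291e-05,  1.56520202e-03, -3.00532859e-03,
        8.12644120e-05,  4.01974414e-04, -4.64251198e-04]), 'tau': array([ 5.85105648e-03, -7.77990532e+01,  1.57009430e+00, -2.58627820e+01,
        1.25998934e-02,  5.44262512e-03, -2.56069086e-05]), 'tcp_pos': array([0.2853498 , 0.66599201, 0.20560374]), 'tool_rot': array([ 2.00985428e-01,  9.79593976e-01, -7.02274775e-04, -7.89058017e-05]), 'contact_force': array([-0.02722984, -0.23253155, -1.04543111]), 'moment': array([ 0.02603291, -0.02967482,  0.00149327]), 'gripper_force': 0.0, 'gripper_width': 0.9996703075092337}
```

View pics/top0.png

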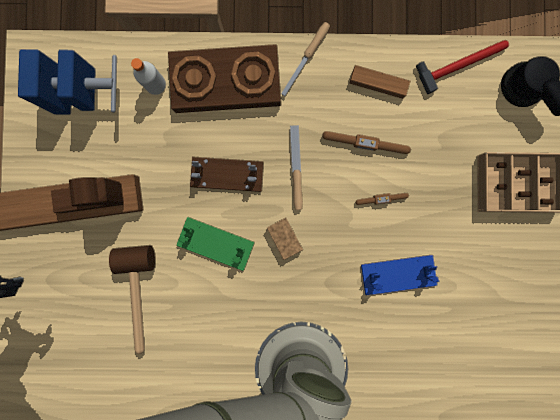

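View pics/side0.png

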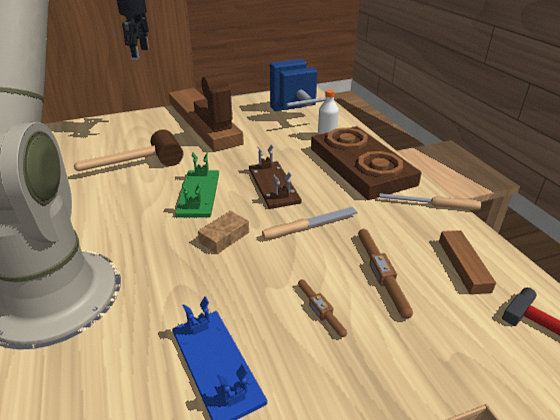

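The top view shows two spokeshaves. The one at (366,143) has a handle span of about 90 px and is the long one; the one at (382,200), about 53 px, is the short one. There are three holders: dark brown at (227,175), green at (215,245) and blue at (400,275). The dark plank is the one described. I'll measure these and confirm in one crop.

```bash
cat > m.py <<'E'
from h import *
c=dict(np.load('pics/top.npz')); im=c['image']; hsv=cv2.cvtColor(im,cv2.COLOR_RGB2HSV)
vis=cv2.cvtColor(im,cv2.COLOR_RGB2BGR).copy()
def meas(name,box,mask,z):
    x0,y0,x1,y1=box; m=np.zeros(mask.shape,np.uint8); m[y0:y1,x0:x1]=mask[y0:y1,x0:x1]*255
    m=cv2.morphologyEx(m,cv2.MORPH_CLOSE,np.ones((5,5)))
    cs,_=cv2.findContours(m,cv2.RETR_EXTERNAL,cv2.CHAIN_APPROX_NONE); k=max(cs,key=cv2.contourArea)
    P=np.array([onplane(c,u,v,z)[:2] for u,v in k[:,0]])
    r=cv2.minAreaRect((P*1000).astype(np.float32)); b=cv2.boxPoints(r)
    e=max([b[1]-b[0],b[2]-b[1]],key=np.linalg.norm); a=np.degrees(np.arctan2(e[1],e[0]))%180
    print(name,'ctr',np.round(r[0],1),'size',np.round(r[1],1),'angle',round(a,1)); cv2.drawContours(vis,[k],-1,(0,255,255),1)
H,S,V=[hsv[...,i].astype(int) for i in range(3)]
print(hsv[143,340],hsv[148,400],hsv[175,227],hsv[115,440],hsv[160,340],hsv[161,350])
wood=(S>125)&(V>70)&(V<190)
meas('long',(310,120,420,168),wood,0.015)
meas('short',(345,185,420,215),wood,0.012)
meas('holder',(180,148,275,200),(V<110),0.014)
cv2.imwrite('pics/crop1.png',cv2.resize(vis[110:225,175:430],None,fx=3,fy=3,interpolation=cv2.INTER_CUBIC))
E
python3 m.py
```

```text
[19 94 92] [ 12 134 110] [ 12 132  79] [ 19  84 191] [ 20  86 163] [ 20  88 160]
long ctr [ 631.9 -176.3] size [244.5  29.1] angle 80.7
short ctr [ 474.  -222.1] size [ 22.2 141.1] angle 99.4
holder ctr [521.9 211.6] size [200.1 112.7] angle 87.1
```

View pics/crop1.png

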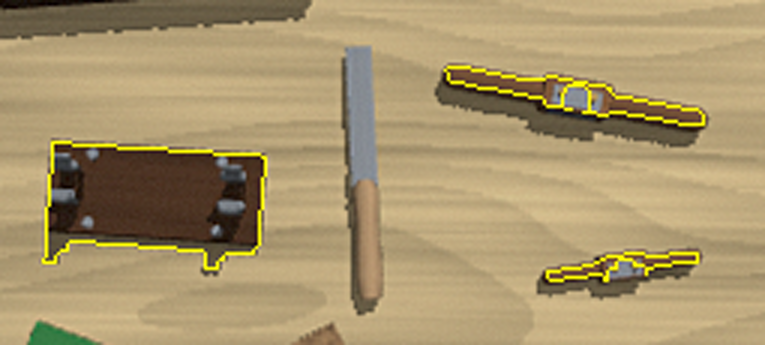

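The crop confirms it: the long shave measures 245 x 29 mm (250 expected) and the dark plank is 200 mm long with steel jaws. The plank mask includes shadow, so I'll refine it.

```bash
cat >> m.py <<'E'
print(hsv[200:206,245].tolist(), hsv[188:200,225].tolist())
meas('holder2',(180,148,275,210),(V<110)&(H<=14)&(S>115),0.014)
# side-view check
s=dict(np.load('pics/side.npz'))
print('side px long',px(s,[.632,-.176,.015]),'seat',px(s,[.53,.2116,.05]))
s=env.observe(); r=R.from_quat(s['tool_rot']).as_matrix(); print(s['tcp_pos'],'closing axis deg',np.degrees(np.arctan2(r[1,1],r[0,1])),'j7',s['joint_pos'])
E
python3 m.py
```

```text
[19 94 92] [ 12 134 110] [ 12 132  79] [ 19  84 191] [ 20  86 163] [ 20  88 160]
long ctr [ 631.9 -176.3] size [244.5  29.1] angle 80.7
short ctr [ 474.  -222.1] size [ 22.2 141.1] angle 99.4
holder ctr [521.9 211.6] size [200.1 112.7] angle 87.1
[[20, 88, 96], [20, 84, 170], [20, 86, 196], [20, 85, 190], [20, 85, 183], [20, 88, 177]] [[11, 148, 67], [16, 101, 48], [21, 81, 82], [18, 81, 82], [20, 88, 98], [20, 87, 164], [20, 86, 180], [19, 89, 172], [19, 87, 167], [20, 85, 171], [19, 84, 176], [20, 84, 182]]
holder2 ctr [535.7 211.3] size [197.9  83. ] angle 86.9
side px long (np.float64(382.90566387902595), np.float64(269.81685646373904)) seat (np.float64(269.7232436231734), np.float64(170.76379466275546))
[0.2853498  0.66599201 0.20560374] closing axis deg 66.8108087495991 j7 [-1.2427227   0.60005548 -0.00253858  1.600028    0.00179182  0.94292473
 -0.07980372]
```

>>> carry_out(
  series=[
    {"claw": -1, "dx": 2.0, "dy": -4.5, "dz": 1, "twist": -0.13},
    {"claw": -1, "dx": 4, "dy": -9, "dz": 2, "twist": -0.26},
    {"claw": -1, "dx": 6, "dy": -13.5, "dz": 3, "twist": -0.39},
    {"claw": -1, "dx": 8, "dy": -18, "dz": 3, "twist": -0.52},
    {"claw": -1, "dx": 10, "dy": -22.5, "dz": 3, "twist": -0.65},
    {"claw": -1, "dx": 12, "dy": -27, "dz": 3, "twist": -0.78},
    {"claw": -1, "dx": 14, "dy": -31.5, "dz": 3, "twist": -0.91},
    {"claw": -1, "dx": 16, "dy": -36, "dz": 3, "twist": -1.04},
    {"claw": -1, "dx": 18, "dy": -40.5, "dz": 3, "twist": -1.17},
    {"claw": -1, "dx": 20, "dy": -45.0, "dz": 3, "twist": -1.22},
  ],
)

```text
t: 1.1
tcp_pos: [0.4858, 0.2146, 0.2363]
tool_rot: [0.727, 0.686, -0.0, -0.0]
contact_force: [1.6, -0.3, -0.3]
gripper_width: 0.999
gripper_force: 0.0
```

```bash
python3 - <<'E'
from h import *
c=cam('wrist'); print(c['position'],R.from_quat(c['attitude']).as_euler('xyz',degrees=True)); cv2.imwrite('pics/w1.png',cv2.cvtColor(c['image'],cv2.COLOR_RGB2BGR))
s=env.observe(); r=R.from_quat(s['tool_rot']).as_matrix(); print(s['t'],s['tcp_pos'],'closing axis deg',np.degrees(np.arctan2(r[1,1],r[0,1])),px(c,[.5357,.2113,.014]),px(c,[.5357,.2113,.08]))
E
```

```text
[0.49088821 0.29927443 0.40342708] [-19.13418622   0.08143447  -3.3829075 ]
1.15 [0.4890762  0.20591497 0.23688727] closing axis deg -3.9071519719975267 (np.float64(319.33508658947056), np.float64(166.26927011634845)) (np.float64(327.0741749516284), np.float64(180.25677610298675))
```

View pics/w1.png

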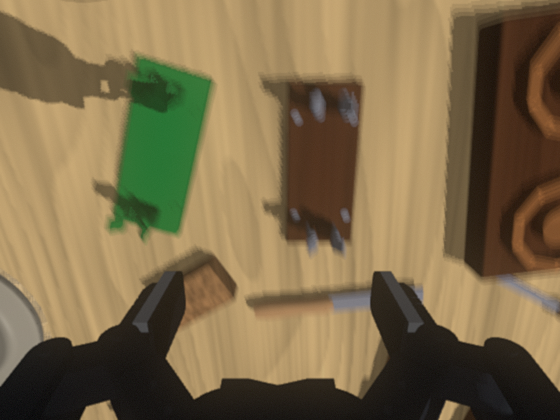

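The wrist view has the dark holder's plank centre at about (322,163) against a predicted (319,166). The jaw pairs are near (333,106) and (324,239). The holder fix agrees, so I'm moving to the long spokeshave.

>>> carry_out(
  series=[
    {"claw": -1, "dx": 1.7, "dy": -4.5, "dz": 0, "twist": -0.02},
    {"claw": -1, "dx": 3.4, "dy": -9, "dz": 0, "twist": -0.04},
    {"claw": -1, "dx": 5.1, "dy": -13.5, "dz": 0, "twist": -0.06},
    {"claw": -1, "dx": 6.8, "dy": -18, "dz": -1, "twist": -0.08},
    {"claw": -1, "dx": 8.5, "dy": -22.5, "dz": -3, "twist": -0.108},
    {"claw": -1, "dx": 10.2, "dy": -27, "dz": -5, "twist": -0.108},
    {"claw": -1, "dx": 11.9, "dy": -31.5, "dz": -6, "twist": -0.108},
    {"claw": -1, "dx": 13.6, "dy": -36, "dz": -6, "twist": -0.108},
    {"claw": -1, "dx": 14.7, "dy": -39.2, "dz": -6, "twist": -0.108},
    {"claw": -1, "dx": 14.7, "dy": -39.2, "dz": -6, "twist": -0.108},
  ],
)

```text
t: 2.15
tcp_pos: [0.6329, -0.182, 0.176]
tool_rot: [0.764, 0.645, -0.001, 0.001]
contact_force: [-0.8, -0.2, 0.2]
gripper_width: 1.0
gripper_force: 0.0
```

>>> carry_out(
  series=[
    {"claw": -1, "dx": 0, "dy": 0, "dz": 0, "twist": 0},
    {"claw": -1, "dx": 0, "dy": 0, "dz": 0, "twist": 0},
    {"claw": -1, "dx": 0, "dy": 0, "dz": 0, "twist": 0},
  ],
)

```text
t: 2.45
tcp_pos: [0.6325, -0.1737, 0.1763]
tool_rot: [0.761, 0.648, 0.0, -0.0]
contact_force: [-0.3, 1.2, -1.0]
gripper_width: 1.002
gripper_force: 0.0
```

```bash
python3 - <<'E'
from h import *
c=cam('wrist'); cv2.imwrite('pics/w2.png',cv2.cvtColor(c['image'],cv2.COLOR_RGB2BGR))
s=env.observe(); r=R.from_quat(s['tool_rot']).as_matrix(); print(s['t'],s['tcp_pos'],'closing axis deg',np.degrees(np.arctan2(r[1,1],r[0,1])),px(c,[.632,-.1763,.015]))
E
```

```text
2.5 [ 0.63251165 -0.17385973  0.17643269] closing axis deg -9.158378830292666 (np.float64(277.89593576048975), np.float64(181.2492817145085))
```

View pics/w2.png

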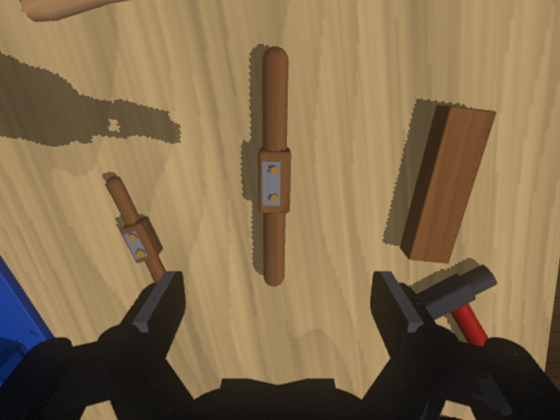

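The block centre is at about (275,181) and the bar runs from (275,48) to (275,285), near the prediction of (278,181). I'll convert these to positions.

```bash
python3 - <<'E'
from h import *
c=dict(np.load('pics/wrist.npz')); im=c['image']; h=cv2.cvtColor(im,cv2.COLOR_RGB2HSV).astype(int)
m=((h[...,1]>130)&(h[...,2]>70)).astype(np.uint8)*255; m[:, :235]=0; m[:,310:]=0; m[295:]=0; m[:40]=0
def mid(v):
    x=np.nonzero(m[v])[0]; return x.min(),x.max()
P=[]
for v in [70,100,130,230,250,270]:
    a,b=mid(v); p=onplane(c,(a+b)/2,v,.015); P.append(p); print(v,a,b,np.round(p,4),round(np.linalg.norm(onplane(c,a,v,.015)-onplane(c,b+1,v,.015)),4))
P=np.array(P); y=np.polyfit(P[:,1],P[:,0],1); print('angle',np.degrees(np.arctan2(1,y[0])),'x at -.1763',np.polyval(y,-.1763))
r=np.nonzero(m.any(1))[0]; print(r.min(),r.max(),onplane(c,275,r.min(),.015),onplane(c,275,r.max(),.015))
for u,v in [(275,149),(275,213)]: print(onplane(c,u,v,.03))
E
```

```text
70 265 287 [ 0.6472 -0.071   0.015 ] 0.0213
100 265 286 [ 0.6425 -0.0971  0.015 ] 0.021
130 265 286 [ 0.6379 -0.1247  0.015 ] 0.0216
230 265 284 [ 0.6196 -0.2297  0.015 ] 0.0217
250 264 283 [ 0.6146 -0.2533  0.015 ] 0.0222
270 264 283 [ 0.6105 -0.2782  0.015 ] 0.0227
angle 79.96026226081014 x at -.1763 0.628620608542262
47 285 [ 0.64942567 -0.05179526  0.015     ] [ 0.60898553 -0.29793547  0.015     ]
[ 0.63497314 -0.14058943  0.03      ]
[ 0.62441643 -0.20484319  0.03      ]
```

>>> carry_out(
  series=[
    {"claw": -1, "dx": -0.4, "dy": 0, "dz": -4, "twist": -0.012},
    {"claw": -1, "dx": -0.4, "dy": 0, "dz": -8, "twist": -0.012},
    {"claw": -1, "dx": -0.4, "dy": 0, "dz": -12, "twist": -0.012},
    {"claw": -1, "dx": -0.4, "dy": 0, "dz": -15, "twist": -0.012},
    {"claw": -1, "dx": -0.4, "dy": 0, "dz": -16.5, "twist": -0.012},
    {"claw": -1, "dx": -0.4, "dy": 0, "dz": -16.9, "twist": -0.012},
    {"claw": -1, "dx": -0.4, "dy": 0, "dz": -16.9, "twist": -0.012},
    {"claw": -1, "dx": -0.4, "dy": 0, "dz": -16.9, "twist": -0.012},
  ],
)

```text
t: 3.3
tcp_pos: [0.6295, -0.1758, 0.0089]
tool_rot: [0.766, 0.643, 0.001, 0.001]
contact_force: [-0.8, -0.3, -0.2]
gripper_width: 1.002
gripper_force: 0.0
```

>>> carry_out(
  series=[
    {"claw": 1, "dx": 0},
    {"claw": 1, "dx": 0},
    {"claw": 1, "dx": 0},
    {"claw": 1, "dx": 0},
    {"claw": 1, "dx": 0},
    {"claw": 1, "dx": 0},
    {"claw": 1, "dx": 0},
    {"claw": 1, "dx": 0},
  ],
  grip_force=70,
)

```text
invalid input
```

>>> carry_out(
  series=[
    {"claw": 1, "dx": 0, "dy": 0, "dz": 0, "twist": 0},
    {"claw": 1, "dx": 0, "dy": 0, "dz": 0, "twist": 0},
    {"claw": 1, "dx": 0, "dy": 0, "dz": 0, "twist": 0},
    {"claw": 1, "dx": 0, "dy": 0, "dz": 0, "twist": 0},
    {"claw": 1, "dx": 0, "dy": 0, "dz": 0, "twist": 0},
    {"claw": 1, "dx": 0, "dy": 0, "dz": 0, "twist": 0},
    {"claw": 1, "dx": 0, "dy": 0, "dz": 0, "twist": 0},
    {"claw": 1, "dx": 0, "dy": 0, "dz": 0, "twist": 0},
  ],
  grip_force=70,
)

```text
t: 4.1
tcp_pos: [0.6285, -0.1756, 0.0073]
tool_rot: [0.766, 0.643, -0.0, 0.0]
contact_force: [0.7, -0.1, 0.1]
gripper_width: 0.001
gripper_force: 0.0
```

The gripper shut on nothing, so I need to look.

```bash
python3 - <<'E'
from h import *
a=cam('wrist'); b=cam('side'); 
print(env.observe()['gripper_width'],px(b,env.observe()['tcp_pos']))
w=cv2.cvtColor(a['image'],cv2.COLOR_RGB2BGR); s=cv2.cvtColor(b['image'],cv2.COLOR_RGB2BGR)[150:360,250:530]
cv2.imwrite('pics/ws.png',np.hstack([cv2.resize(w,(400,300)),cv2.resize(s,(400,300))]))
E
```

```text
-0.002395643615767504 (np.float64(380.7602069822632), np.float64(272.8963786490282))
```

View pics/ws.png

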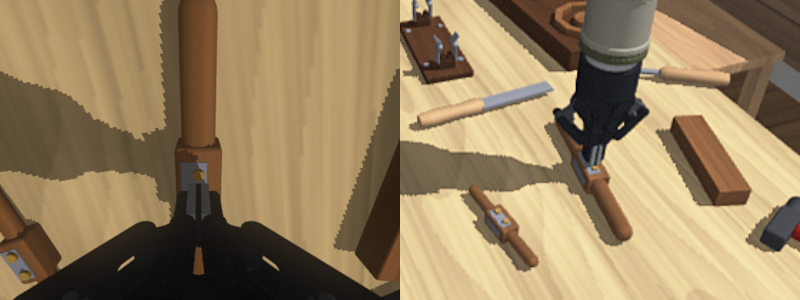

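The right half shows the fingers shut on top of the block: the tip is at about (388,266) in side pixels, against a predicted TCP of (381,273). The left half shows the tips at about (280,260) over the plate. So the real tip is higher than reported; I'll triangulate it.

```bash
python3 - <<'E'
from h import *
a=dict(np.load('pics/wrist.npz')); b=dict(np.load('pics/side.npz'))
print(a['position'],env.observe()['tcp_pos'],env.observe()['joint_pos'], R.from_quat(a['attitude']).as_euler('xyz',degrees=True))
for z in [.0,.01,.02,.03,.04,.05]: print(z,np.round(px(a,[.6285,-.1756,z]),0),np.round(px(b,[.6285,-.1756,z]),0))
w=cv2.cvtColor(a['image'],cv2.COLOR_RGB2BGR)[180:360,190:370]; s=cv2.cvtColor(b['image'],cv2.COLOR_RGB2BGR)[210:330,330:450]
cv2.imwrite('pics/ws2.png',np.hstack([cv2.resize(w,(400,400)),cv2.resize(s,(400,400))]))
E
```

```text
[ 0.6433137  -0.09207202  0.17439731] [ 0.6284905  -0.17560513  0.007332  ] [ 0.02270365  0.78065902  0.25610768  1.91273366 -0.38398748  0.49584685
  0.37406805] [-19.14193639   0.08843856 -10.00506963]
0.0 [278. 245.] [380. 276.]
0.01 [278. 252.] [381. 272.]
0.02 [278. 261.] [382. 268.]
0.03 [278. 271.] [382. 265.]
0.04 [278. 282.] [383. 261.]
0.05 [278. 294.] [384. 257.]
```

View pics/ws2.png

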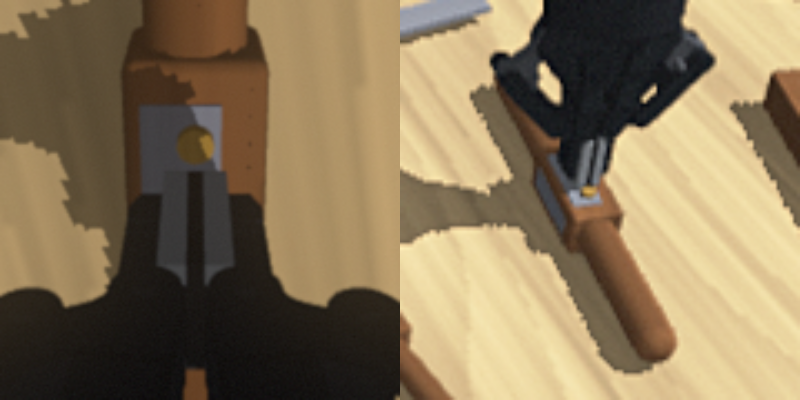

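```bash
python3 - <<'E'
from h import *
a=dict(np.load('pics/wrist.npz')); b=dict(np.load('pics/side.npz'))
u=np.array([np.cos(np.radians(80)),np.sin(np.radians(80)),0])
for z in [0,.007,.015,.02,.025,.03,.035,.04,.045]:
    p=np.array([.6285,-.1756,z]); print(z,np.round(px(a,p+.011*u),0),np.round(px(b,p-.011*u),0),np.round(px(b,p+.011*u),0))
w=np.linalg.norm
# block top reference & pad pair width (px 263..295 at tip)
for z in [.02,.03,.035,.04]: print(z,w(onplane(a,262.5,256.5,z)-onplane(a,293,256.5,z)),onplane(a,278,256.5,z))
E
```

```text
0 [278. 227.] [382. 279.] [378. 272.]
0.007 [278. 232.] [383. 277.] [379. 269.]
0.015 [278. 238.] [383. 274.] [379. 266.]
0.02 [278. 242.] [384. 272.] [380. 265.]
0.025 [278. 247.] [384. 270.] [380. 263.]
0.03 [278. 251.] [384. 268.] [380. 261.]
0.035 [278. 256.] [385. 266.] [381. 259.]
0.04 [278. 261.] [385. 265.] [381. 257.]
0.045 [278. 267.] [385. 263.] [381. 255.]
0.02 0.016050035246112756 [ 0.62910178 -0.17289548  0.02      ]
0.03 0.01501050708164805 [ 0.63002225 -0.16766071  0.03      ]
0.035 0.014490742999415695 [ 0.63048249 -0.16504332  0.035     ]
0.04 0.013970978917183232 [ 0.63094273 -0.16242594  0.04      ]
```

Both views put the shut fingertips at z ≈ 0.035 while the reported TCP is 0.007, so the fingers are about 28 mm shorter than reported. I'll open, descend 2.5 cm while watching the force, and grasp again.

>>> carry_out(
  series=[
    {"claw": -1, "dx": 0, "dy": 0.1, "dz": 0, "twist": 0},
    {"claw": -1, "dx": 0, "dy": 0.1, "dz": 0, "twist": 0},
    {"claw": -1, "dx": 0, "dy": 0.1, "dz": 0, "twist": 0},
    {"claw": -1, "dx": 0, "dy": 0.1, "dz": 0, "twist": 0},
    {"claw": -1, "dx": 0, "dy": 0.1, "dz": 0, "twist": 0},
    {"claw": -1, "dx": 0, "dy": 0.1, "dz": 0, "twist": 0},
    {"claw": -1, "dx": 0, "dy": 0.1, "dz": -1, "twist": 0},
    {"claw": -1, "dx": 0, "dy": 0.1, "dz": -2, "twist": 0},
    {"claw": -1, "dx": 0, "dy": 0.1, "dz": -2.5, "twist": 0},
    {"claw": -1, "dx": 0, "dy": 0.1, "dz": -2.5, "twist": 0},
  ],
)

```text
t: 5.2
tcp_pos: [0.6277, -0.1745, -0.0191]
tool_rot: [0.766, 0.643, -0.001, -0.001]
contact_force: [0.9, 0.3, 0.4]
gripper_width: 1.002
gripper_force: 0.0
```

>>> carry_out(
  series=[
    {"claw": 1, "dx": 0, "dy": 0, "dz": 0, "twist": 0},
    {"claw": 1, "dx": 0, "dy": 0, "dz": 0, "twist": 0},
    {"claw": 1, "dx": 0, "dy": 0, "dz": 0, "twist": 0},
    {"claw": 1, "dx": 0, "dy": 0, "dz": 0, "twist": 0},
    {"claw": 1, "dx": 0, "dy": 0, "dz": 0, "twist": 0},
    {"claw": 1, "dx": 0, "dy": 0, "dz": 0, "twist": 0},
    {"claw": 1, "dx": 0, "dy": 0, "dz": 0, "twist": 0},
  ],
  grip_force=70,
)

```text
t: 5.9
tcp_pos: [0.6289, -0.1747, -0.017]
tool_rot: [0.766, 0.643, 0.0, 0.0]
contact_force: [-0.1, 0.6, 5.8]
gripper_width: 0.362
gripper_force: 70.8
```

The long shave is gripped: the opening of 0.362 is 31 mm and the force is 70 N. Its centre sits at TCP z + 32 mm. Next I lift it and carry it to the holder.

>>> carry_out(
  series=[
    {"claw": 1, "dx": 0, "dy": 0, "dz": 3, "twist": 0},
    {"claw": 1, "dx": 0, "dy": 0, "dz": 7, "twist": 0},
    {"claw": 1, "dx": 0, "dy": 0, "dz": 11, "twist": 0},
    {"claw": 1, "dx": -0.7, "dy": 3, "dz": 14, "twist": 0.02},
    {"claw": 1, "dx": -1.7, "dy": 7, "dz": 15, "twist": 0.04},
    {"claw": 1, "dx": -2.6, "dy": 11, "dz": 15, "twist": 0.06},
    {"claw": 1, "dx": -3.6, "dy": 15, "dz": 15, "twist": 0.08},
    {"claw": 1, "dx": -4.5, "dy": 19, "dz": 15, "twist": 0.1},
    {"claw": 1, "dx": -5.5, "dy": 23, "dz": 15, "twist": 0.12},
    {"claw": 1, "dx": -6.5, "dy": 27, "dz": 15, "twist": 0.12},
  ],
  grip_force=110,
)

```text
t: 6.9
tcp_pos: [0.5626, 0.0969, 0.1322]
tool_rot: [0.726, 0.688, -0.0, -0.0]
contact_force: [0.5, 1.3, -2.9]
gripper_width: 0.352
gripper_force: 110.4
```

>>> carry_out(
  series=[
    {"claw": 1, "dx": -0.9, "dy": 4, "dz": -0.5, "twist": 0},
    {"claw": 1, "dx": -1.9, "dy": 8, "dz": -1.5, "twist": 0},
    {"claw": 1, "dx": -2.5, "dy": 10.6, "dz": -2.5, "twist": 0},
    {"claw": 1, "dx": -2.8, "dy": 11.6, "dz": -2.5, "twist": 0},
    {"claw": 1, "dx": -2.8, "dy": 11.6, "dz": -2.5, "twist": 0},
    {"claw": 1, "dx": -2.8, "dy": 11.6, "dz": -2.5, "twist": 0},
    {"claw": 1, "dx": -2.8, "dy": 11.6, "dz": -2.5, "twist": 0},
    {"claw": 1, "dx": -2.8, "dy": 11.6, "dz": -2.5, "twist": 0},
  ],
)

```text
t: 7.7
tcp_pos: [0.5362, 0.2098, 0.1078]
tool_rot: [0.727, 0.687, 0.0, 0.0]
contact_force: [-0.3, -0.7, -2.7]
gripper_width: 0.351
gripper_force: 110.4
```

```bash
python3 - <<'E'
from h import *
a=cam('wrist'); b=cam('side')
s=env.observe(); r=R.from_quat(s['tool_rot']).as_matrix(); print(s['t'],s['tcp_pos'],'closing axis deg',np.degrees(np.arctan2(r[1,1],r[0,1])),s['gripper_width'])
u=np.array([np.cos(np.radians(86.9)),np.sin(np.radians(86.9)),0]); n=np.array([u[1],-u[0],0]); c=np.array([.5357,.2113,0])
for k in (-1,1):
  print('mouth',[np.round(px(q,c+k*.075*u+[0,0,.08]),0) for q in (a,b)],'plank ctr+',np.round(px(a,c+.1*k*u+[0,0,.014]),0))
w=cv2.cvtColor(a['image'],cv2.COLOR_RGB2BGR); s=cv2.cvtColor(b['image'],cv2.COLOR_RGB2BGR)[90:270,180:360]
cv2.imwrite('pics/h1.png',np.hstack([cv2.resize(w,(400,300)),cv2.resize(s,(300,300),interpolation=cv2.INTER_CUBIC)]))
E
```

```text
7.8 [0.53597524 0.210365   0.10767375] closing axis deg -3.1904500405070775 0.35215123684916283
mouth [array([277., 325.]), array([281., 175.])] plank ctr+ [277. 299.]
mouth [array([276., 107.]), array([264., 147.])] plank ctr+ [277.  67.]
```

View pics/h1.png

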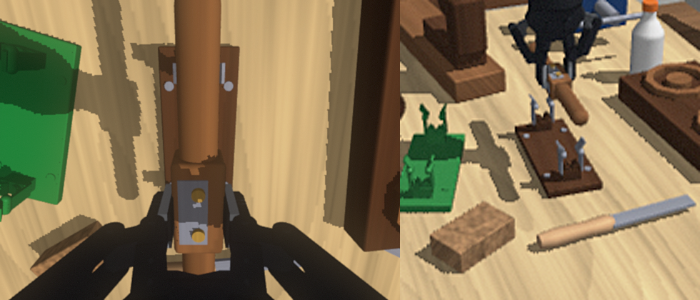

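The hand-held bar is centred at column 198 between the jaws (175 and 224, midpoint 199.5), and it is parallel to the plank. Far plank edge row 63 was predicted at 67. It is aligned, so I'm lowering.

>>> carry_out(
  series=[
    {"claw": 1, "dx": 0, "dy": 0.1, "dz": -2.5, "twist": 0},
    {"claw": 1, "dx": 0, "dy": 0.1, "dz": -4.5, "twist": 0},
    {"claw": 1, "dx": 0, "dy": 0.1, "dz": -6, "twist": 0},
    {"claw": 1, "dx": 0, "dy": 0.1, "dz": -6.5, "twist": 0},
    {"claw": 1, "dx": 0, "dy": 0.1, "dz": -7, "twist": 0},
    {"claw": 1, "dx": 0, "dy": 0.1, "dz": -7, "twist": 0},
  ],
)

```text
t: 8.4
tcp_pos: [0.5364, 0.2122, 0.0379]
tool_rot: [0.726, 0.688, 0.001, 0.0]
contact_force: [0.6, -0.8, 1.7]
gripper_width: 0.349
gripper_force: 111.0
```

>>> carry_out(
  series=[
    {"claw": 1, "dx": 0, "dy": 0, "dz": -0.3, "twist": 0},
    {"claw": 1, "dx": 0, "dy": 0, "dz": -0.6, "twist": 0},
    {"claw": 1, "dx": 0, "dy": 0, "dz": -0.9, "twist": 0},
    {"claw": 1, "dx": 0, "dy": 0, "dz": -1.2, "twist": 0},
    {"claw": 1, "dx": 0, "dy": 0, "dz": -1.5, "twist": 0},
    {"claw": 1, "dx": 0, "dy": 0, "dz": -1.8, "twist": 0},
    {"claw": 1, "dx": 0, "dy": 0, "dz": -1.9, "twist": 0},
    {"claw": 1, "dx": 0, "dy": 0, "dz": -1.9, "twist": 0},
  ],
)

```text
t: 9.2
tcp_pos: [0.5366, 0.2123, 0.0183]
tool_rot: [0.726, 0.687, 0.001, 0.001]
contact_force: [5.4, 0.3, -4.5]
gripper_width: 0.351
gripper_force: 110.4
```

>>> carry_out(
  series=[
    {"claw": 1, "dx": 0, "dy": 0, "dz": -0.2, "twist": 0},
    {"claw": 1, "dx": 0, "dy": 0, "dz": -0.3, "twist": 0},
    {"claw": 1, "dx": 0, "dy": 0, "dz": -0.3, "twist": 0},
    {"claw": 1, "dx": 0, "dy": 0, "dz": -0.3, "twist": 0},
  ],
)

```text
t: 9.6
tcp_pos: [0.5368, 0.2124, 0.0179]
tool_rot: [0.726, 0.687, 0.002, 0.0]
contact_force: [-0.2, -2.0, 28.1]
gripper_width: 0.352
gripper_force: 114.8
```

It hit a hard stop (28 N) at TCP 0.018, so the centre is at about 50 mm: home. Now unload, open and retreat.

>>> carry_out(
  series=[
    {"claw": 1, "dx": 0, "dy": 0, "dz": 0.25, "twist": 0},
    {"claw": 0, "dx": 0, "dy": 0, "dz": 0.25, "twist": 0},
    {"claw": -1, "dx": 0, "dy": 0, "dz": 0.25, "twist": 0},
    {"claw": -1, "dx": 0, "dy": 0, "dz": 0.25, "twist": 0},
    {"claw": -1, "dx": 0, "dy": 0, "dz": 0.25, "twist": 0},
    {"claw": -1, "dx": 0, "dy": 0, "dz": 0.25, "twist": 0},
    {"claw": -1, "dx": 0, "dy": 0, "dz": 0.25, "twist": 0},
    {"claw": -1, "dx": 0, "dy": 0, "dz": 0.25, "twist": 0},
  ],
)

```text
t: 10.4
tcp_pos: [0.5354, 0.2124, 0.0178]
tool_rot: [0.726, 0.688, -0.0, -0.0]
contact_force: [0.5, -0.2, -0.1]
gripper_width: 0.998
gripper_force: 0.0
```

>>> carry_out(
  series=[
    {"claw": -1, "dx": 0, "dy": 0, "dz": 2, "twist": 0},
    {"claw": -1, "dx": 0, "dy": 0, "dz": 5, "twist": 0},
    {"claw": -1, "dx": 0, "dy": 0, "dz": 9, "twist": 0},
    {"claw": -1, "dx": 0, "dy": 0, "dz": 13, "twist": 0},
    {"claw": -1, "dx": 0, "dy": 0, "dz": 16, "twist": 0},
    {"claw": -1, "dx": 0, "dy": 0, "dz": 18, "twist": 0},
    {"claw": -1, "dx": 0, "dy": 0, "dz": 18, "twist": 0},
    {"claw": -1, "dx": 0, "dy": 0, "dz": 18, "twist": 0},
  ],
)

```text
t: 11.2
tcp_pos: [0.5353, 0.2126, 0.1979]
tool_rot: [0.726, 0.688, 0.0, -0.0]
contact_force: [-0.2, 0.8, -0.2]
gripper_width: 1.002
gripper_force: 0.0
```

```bash
python3 - <<'E'
from h import *
a=cam('wrist'); b=cam('side')
s=env.observe(); print(s['t'],s['tcp_pos'],s['gripper_width'],px(a,[.5357,.2113,.05]),px(b,[.5357,.2113,.05]))
w=cv2.cvtColor(a['image'],cv2.COLOR_RGB2BGR); s=cv2.cvtColor(b['image'],cv2.COLOR_RGB2BGR)[110:230,210:330]
cv2.imwrite('pics/h2.png',np.hstack([cv2.resize(w,(400,300)),cv2.resize(s,(300,300),interpolation=cv2.INTER_CUBIC)]))
E
```

```text
11.3 [0.53486409 0.21229808 0.19688385] 1.001676061914784 (np.float64(278.2215508977891), np.float64(183.37665242869605)) (np.float64(271.8521655575147), np.float64(170.41470314172238))
```

View pics/h2.png

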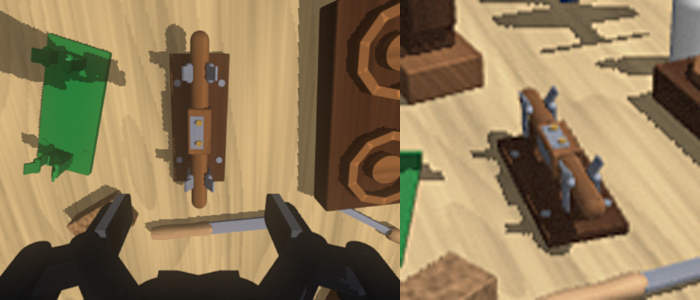

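The wrist view shows the bar in both clips, with the block centre at about (279,182) against an expected seat position of (278,183). The side view shows the jaws up around the handles at both ends, and the gripper is clear. Handing in.

```bash
python3 -c "
from cell import env
print(env.close_job())"
```

```text
the job is handed in; nothing more can be done
None
```

The long spokeshave is in both clips of the dark holder, fully home and let go; I didn't touch the short one, and I handed the job in at about 11 s (the hand-in call returned no verdict).

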